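# Slide a loaded dental tray over a step and home behind its catch

### The arm

A 6-joint arm with a two-finger parallel gripper is mounted at the origin on the work surface. World frame = base frame: x ahead of the robot, y to its left, z up, the work surface at z = 0. Lengths are in mm, angles in rad, forces in N, time in s.
With the tool pointing down it reaches from about 275 to 750 mm from the base axis. Payload 10.2 kg.
Tool frame: the origin (TCP) lies at the very end of the fingers, on their centre line; the grasp point (between the pads) lies 19 mm behind it; z points along the fingers, y is the direction in which the jaws open and shut (so a half turn about z gives the same grasp; the last joint's range is limited). The gripper opens to 85 mm and grips with 20 to 120 N. Pads are 22 mm wide; open, the fingers measure 114 mm over their backs; the gripper's body (76 mm by 85 mm) begins 54 mm behind the grasp point. The pads swing forward as they close: fully open they stand 13 mm farther back than shut.
Start: joints at [-1.391, 0.313, 1.498, -0, 1.331, -0.223], TCP at [205.786, -482.994, 231.294] pointing down, gripper open.
Joint ranges: [-2.94, 2.94], [-0.97, 2.17], [0.19, 2.56], [-1.23, 4.37], [0.02, 3.11], [-2.88, 2.88]. Speed limits (rad/s): [2.39, 2.39, 3.01, 3.14, 3.14, 3.14].

### API

Orientations are given as a unit quaternion [w, x, y, z].
In Python, from rig import * gives the robot as it stands. The module is installed in compiled form; this text tells all that it offers.
- The arm moves only by the shell command python3 -m crank 'ROWS' [FORCE]. ROWS is a JSON object of lists of equal length, an entry for each row: "dp": the shift along the world's x, y, z in cm, a list of three; "delta_rot": the turn, a rotation vector about the world's x, y, z in degrees, a list of three; "claw": the closure in counts, from 0 (fully open) to 255 (shut). A call has 1 to 10 rows; each row shifts and turns the commanded pose from where the row before left it; what a row does not reach is not made up. A row lasts 1/10 s, in which the tool goes at most 50 mm and 8.59 degrees, less where a joint would pass 70% of its speed; a pose out of reach is approached as far as the arm can. A call is refused whole if a number of a shift passes 5 or a number of a turn 8.59, either way. A call with a gripper value outside its range is refused whole. The fingers move at their own pace and stop on an object; FORCE is the grip in N (left out, the last holds). Time passes only in rows, so rows that do not move let the fingers close. It gives the time, the measured TCP pose, the force and the opening at its end, in the units of the state.
- sense(): the state, without advancing time (a new reading comes with each control period).
- capture(name): name is "scene" or "top" or "wrist"; returns (picture, depth): 480x640x3 uint8, red, green, blue; 480x640 float32, mm along the optical axis (not along the pixel's ray), 0 where there is no reading.
- camera_model(name): a dict with "fx", "fy", "cx", "cy" (pixels), "cam_to_world" (4x4, takes a point from camera to world coordinates); the wrist camera has in their place "T_tool_cam" (4x4, takes a point from camera to tool coordinates, whose origin is the TCP and whose axes are the flange's). Camera axes: x right, y up, looking along -z (the intrinsics and any distortion apply to the point x, -y, -z); pixel columns grow to the right and rows downward; lengths in mm; the calibration is good to about 2 mm. A picture is of the moment at which its call begins: read the wrist's pose just before it. camera_model takes no time and is no camera call.
- finish_job(): hands the job in, once; it reports no verdict.
Trained networks look in the newest picture that a camera, given by its name, has taken for a name from the list of things; names that differ only in an ending like _2 or _b are one class to them, and where a whole thing is asked for, a point or a joint stands for the part that bears it (a point fixed in the world has none). Each returns a list of dicts, best first, with "p" (0 to 1); they miss things now and then, are a little off and sometimes report something else, mostly with a low value. They report only what shows in the picture. A call takes as long as a camera call. They do not tell look-alikes from the thing itself.
- boxes_of(camera, target): "centre" ([column, row] in pixels, amid what is visible of it).
- masks_of(camera, target): "region" (480x640 bool, what is visible of it) and "centre" ([column, row] in pixels, amid what is visible of it).
- pinpoint(camera, target): "centre" ([column, row] in pixels: a listed point, or the origin of a listed thing).
The state is a dict: "time_s": time; "joints": joint angles; "dq": joint speeds; "tau": joint torques, N m; "eef_pos": TCP position; "ee_rot": TCP orientation; "force": force on the tool from outside, world axes, zero at the start; "wrist_torque": the same for the moment, N m; "grip_width": opening from 0.0 (shut) to 1.0 (fully open).
Only numpy, scipy, OpenCV 4.12 (cv2) and the standard library are available. Lean on these libraries where they do the work, as an engineer would, in place of code of your own. Each camera call takes 0.05 s, during which the arm holds its last target.

### The job

Slide the steel instrument tray, with the cup standing on it, off the teal ledge and over the small raised step onto the metal shelf: first rest it across the step, front on the shelf and back still on the ledge, then slide it on between the guides, pressing gently, until it is fully home against the rubber stop and the orange catch has sprung up behind it. Slide the tray rather than carry it, keep it nearly level so that the cup stays upright on it, never press or ram it hard, let go of it at the end, and do not disturb the teal bur block, the amber vial or the dark steel case.

Things in the scene. Friction and masses are not known exactly. Their poses are not given: they have to be found in the camera images.
- tray: loose steel tray, 170 mm long (x) by 116 mm wide (y), plate 4 mm thick, square edges, 0.35 to 0.65 kg. Origin: centre of its underside; x points to its front end, which goes first, z up. Thin walls at y = +-44 mm rise to 11 mm; instruments fixed at y = 20 to 39 mm, up to 12 mm high. Bare at y = 0 behind the handle (x = -85 to -50 mm). Over 25 N against the shelf damages it.
- handle (a point): top centre of the tray's handle, an upright blue plate fixed on the tray, 40 mm long (tray's x) by 10 mm thick (tray's y). This point lies 30 mm behind the tray's origin (so the handle spans x = -50 to -10 mm), y = 0, 50 mm above the tray's underside. Axes as the tray's.
- cup: loose white plastic cup standing on the tray near its front, about 50 mm ahead of the tray's origin; 44 mm across, 55 mm high. Origin: centre of its underside; z up along its axis.
- ledge: fixed block with a teal top, 220 mm (x) by 190 mm (y), its flat top 45 mm above its origin. Origin: centre of its underside, on the table. Its x points towards the shelf; the edge at x = +110 mm faces the shelf.
- shelf: fixed metal shelf beyond the ledge. Origin: middle of its near edge (the step), on the floor surface; x points the way the tray slides in, z up. Its floor is 264 mm long, 3 to 6 mm higher than the ledge's top (a square step) after a gap of roughly 1 to 10 mm, offset and turned a little from the ledge. A side deck on its -y side, level with the floor, carries two small things.
- guides (a point): point on the shelf's floor, midway between its guides, 40 mm in from the step (shelf's x = 40 mm, y = 0); axes as the shelf's. White guide walls 14 mm high stand 120 mm apart (inner faces at y = +-60 mm) from here on inwards; towards the step they flare to about 140 mm apart.
- lips (a point): point on the shelf's floor in the middle, 100 mm in from the step; axes as the shelf's. From here on inwards white lips reach over the tray's side edges to y = +-50 mm, their underside 10 mm above the floor (flared higher at the front), tops below 19 mm, so the tray can only come in lengthwise.
- end_zone (a point): point fixed on the shelf's floor, 213 mm in from the step; axes as the shelf's. The face of the black rubber stop, 14 mm high, is within 12 mm of it either way: its setting is adjustable, not reported, must be felt or seen. The rubber yields 2.5 mm at 10 N, then is hard. The tray's front meets it when the tray's origin is 116 to 140 mm in from the step.
- catch (a joint): how far the orange spring catch is down, in m: 0 = up, 4 mm proud of the shelf's floor; 0.004 = level with it. 36 mm wide, in the shelf's middle: a ramp rising away from the ledge (25 mm long) to an upright face 171 mm before the stop's face (30 to 54 mm from the step). The tray rides over it, holding it down (0.8 to 1.5 N); it springs up behind only when the tray's front touches the stop, within 1 mm.
- burblock: small loose teal block with brass burs, 50 x 35 x 22 mm, on the shelf's side deck; origin at the centre of its underside. Leave alone.
- vial: loose amber vial with black lid, 26 mm across, 50 mm high, on the shelf's side deck; origin at the centre of its underside. Leave alone.
- mirrorcase: loose dark steel case, 70 x 110 x 25 mm; origin at the centre of its underside. Leave alone.
Not all that is in view belongs to the job. What is shaped like the cup but blue or pink is not meant.

How it is judged (in metres and radians):
On the way, in this order (a step that is already met when the one before it is completed fails the run):
1. the tray rests across the step, its front on the shelf and its back still on the ledge (contact force between tray and shelf above 0.4 N and contact force between tray and ledge above 0.4 N and x of tray in the frame of shelf above -0.08 m and z of tray in the frame of shelf below 0.008 m and angle between tray's own z axis and vertical below 0.12 rad), for 0.2 s.
2. the tray is pressed fully home: the catch is up behind it (x of tray in the frame of shelf above 0.112 m and value of joint catch below 0.0015 m), for 0.2 s.
At the end, for the whole second after the job is handed in: The tray lies flat on the shelf (within 3 mm of its floor, tilt under 2 degrees, in line within 3.5 degrees), at the stop with its origin more than 112 mm past the step and the catch up behind it (pressed less than 1.5 mm), at rest; the cup stands upright on the tray (tilt under 6 degrees) (all of step 2 and z of tray in the frame of shelf below 0.003 m and angle between tray's own z axis and vertical below 0.035 rad and angle between the x axis of tray and the x axis of shelf, either way round below 0.06 rad and linear speed of each of tray, cup below 0.01 m/s and z of cup in the frame of tray between 0.001 and 0.008 m and angle between cup's own z axis and vertical below 0.1 rad and horizontal distance between cup and tray below 0.09 m); the robot touches nothing.
It fails at once if the tray pressed against the shelf, with its guides, catch and stop, with more than 25 N, or against the ledge with more than 40 N (contact force between tray and shelf above 25 N or contact force between tray and ledge above 40 N).
It fails at once if the tray tilted more than 10 degrees (angle between tray's own z axis and vertical above 0.175 rad).
It fails at once if the cup tilted more than 20 degrees (angle between cup's own z axis and vertical above 0.35 rad).
It fails at once if the tray carried through the air (its middle more than 20 mm above the shelf's floor) (z of tray in the frame of shelf above 0.02 m).
It fails at once if the bur block, the vial or the steel case moved more than 20 mm (distance of any of burblock, vial, mirrorcase from where it was at the start of the episode above 0.02 m).
It also fails if it takes over 64 s, if anything falls off the work surface, if the arm or the gripper's body presses on something with over 40 N, if the wrist force passes 120 N, or if a joint passes its speed limit or range.

## Working session

There is one attempt and no reset: what is moved stays moved. The work goes in short steps, Python scripts to look and compute and a shell command to move; the robot and the scene stay as the last step left them, time stands still between calls to the robot, and variables do not carry over. Pictures are saved under pics/ and viewed, and the job is handed in when it is done.

```bash
mkdir -p pics; python3 - <<'E'
from rig import *
import cv2,numpy as np
s=sense();print({k:np.round(v,3) for k,v in s.items()})
for n in ["scene","top"]:
    p,d=capture(n);cv2.imwrite(f"pics/{n}0.png",p[:,:,::-1]);np.save(f"{n}d.npy",d)
    m=camera_model(n);print(n,{k:np.round(v,3).tolist() if not isinstance(v,str) else v for k,v in m.items()})
E
```

```text
{'time_s': np.float64(0.0), 'joints': array([-1.391,  0.313,  1.498, -0.   ,  1.331, -0.223]), 'dq': array([-0.002, -0.   ,  0.   ,  0.001, -0.001, -0.   ]), 'tau': array([-1.0000e-03, -4.1226e+01, -2.5974e+01, -0.0000e+00,  4.0000e-03,
        0.0000e+00]), 'eef_pos': array([ 205.735, -482.74 ,  230.725]), 'ee_rot': array([-0.001,  0.98 ,  0.2  ,  0.   ]), 'force': array([ 0.546, -0.029,  0.267]), 'wrist_torque': array([-0.024, -0.035, -0.009]), 'grip_width': np.float64(0.998)}
scene {'fx': 473.373, 'fy': 473.373, 'cx': 325.815, 'cy': 239.578, 'cam_to_world': [[0.239, -0.628, 0.741, 1253.87], [0.971, 0.166, -0.173, -267.959], [-0.014, 0.761, 0.649, 696.448], [0.0, 0.0, 0.0, 1.0]]}
top {'fx': 518.793, 'fy': 518.793, 'cx': 318.97, 'cy': 242.633, 'cam_to_world': [[-0.014, 0.985, -0.17, 384.829], [-1.0, -0.015, -0.004, -81.198], [-0.006, 0.17, 0.985, 1220.728], [0.0, 0.0, 0.0, 1.0]]}
```

View pics/scene0.png

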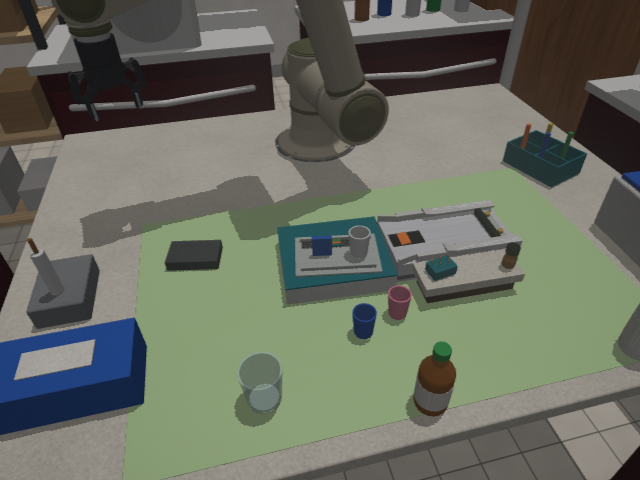

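View pics/top0.png

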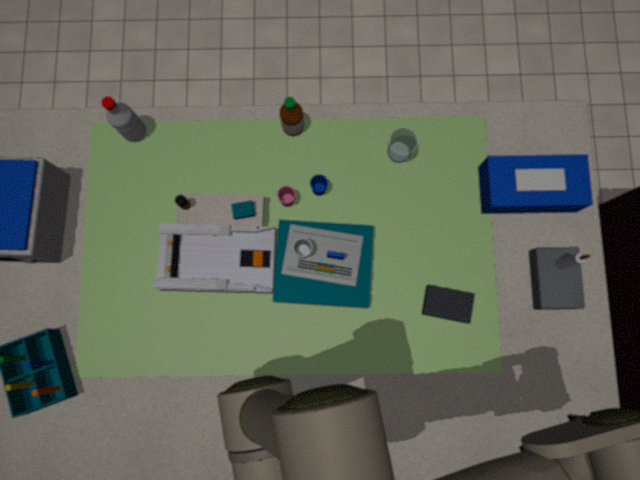

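```bash
cat > h.py <<'E'
from rig import *
import cv2,numpy as np
def cm(n):
    m=camera_model(n); return m
def pts(n,uv,depth,T=None):
    m=camera_model(n); uv=np.atleast_2d(uv).astype(float)
    z=np.asarray(depth,float)
    P=np.c_[(uv[:,0]-m['cx'])/m['fx']*z, -(uv[:,1]-m['cy'])/m['fy']*z, -z, np.ones(len(uv))]
    T=np.array(m['cam_to_world']) if T is None else T
    return (P@T.T)[:,:3]
def onplane(n,uv,z,T=None):
    m=camera_model(n);T=np.array(m['cam_to_world']) if T is None else T
    uv=np.atleast_2d(uv).astype(float)
    r=np.c_[(uv[:,0]-m['cx'])/m['fx'],-(uv[:,1]-m['cy'])/m['fy'],-np.ones(len(uv))]@T[:3,:3].T
    return T[:3,3]+r*((z-T[2,3])/r[:,2])[:,None]
E
python3 - <<'E'
from h import *
for n in ["top","scene"]:
    d=np.load(f"{n}d.npy")
    for t in ["tray","handle","cup","ledge","shelf","guides","lips","end_zone","catch","burblock","vial","mirrorcase"]:
        r=pinpoint(n,t)
        for q in r[:2]:
            u=q['centre'];dd=d[int(u[1]),int(u[0])]
            print(n,t,round(q['p'],2),np.round(u,1),np.round(pts(n,u,[dd])[0],1))
for t in ["tray","ledge","shelf","handle","cup","mirrorcase"]:
    r=masks_of("top",t)
    if r:
        m=r[0]['region'];np.save(f"m_{t}.npy",m);print(t,r[0]['p'],m.sum(),r[0]['centre'])
print(sense()['time_s'])
E
```

```text
top tray 0.84 [322.4 254.7] [559.2 -84.   49.9]
top handle 0.55 [334.1 254.9] [ 552.2 -109.7   90.9]
top cup 0.66 [288.3 200.6] [699.5  -3.8   3.5]
top cup 0.58 [300.3 250.8] [568.5 -33.8  52.9]
top shelf 0.63 [274.7 258.7] [556.1  27.6  18.7]
top guides 0.6 [257.7 258.6] [552.6  63.7  48.8]
top lips 0.87 [228.8 258.5] [553.3 129.   52.7]
top lips 0.43 [178.7 258.6] [555.  243.5  51.7]Traceback (most recent call last):
  File "<stdin>", line 5, in <module>
ValueError: it knows: burblock, cup, end_zone, guides, handle, ledge, lips, mirrorcase, shelf, tray, vial
```

```bash
python3 - <<'E'
import cv2
p=cv2.imread('pics/top0.png')[170:320,140:390];cv2.imwrite('pics/topc.png',cv2.resize(p,None,fx=3.2,fy=3.2,interpolation=cv2.INTER_CUBIC))
E
```

```text
(no output)
```

View pics/topc.png

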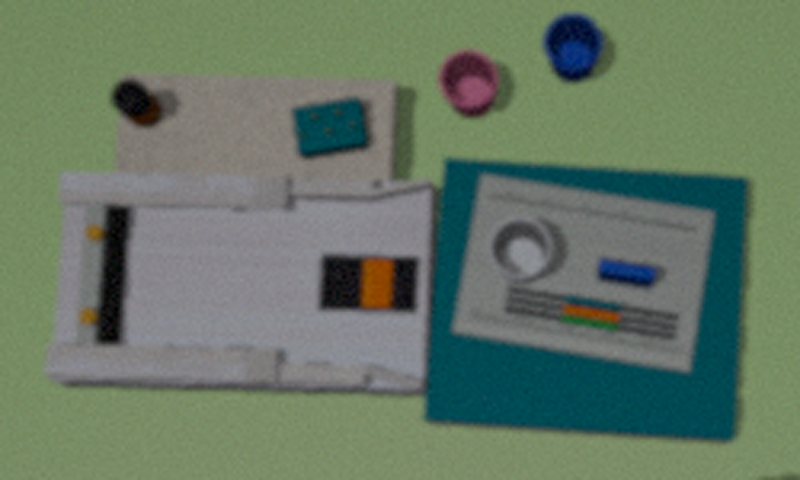

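```bash
python3 - <<'E'
from h import *
c=np.array([[480,175],[715,210],[692,373],[453,333]])/3.2+[140,170]
P=onplane("top",c,49);print(np.round(P,1), [round(np.linalg.norm(P[i]-P[(i+1)%4]),1) for i in range(4)],P.mean(0))
d=P[0]+P[3]-P[1]-P[2];print(np.degrees(np.arctan2(d[1],d[0])))
c=np.array([[446,160],[748,180],[735,440],[427,420]])/3.2+[140,170]
P=onplane("top",c,45);print(np.round(P,1), [round(np.linalg.norm(P[i]-P[(i+1)%4]),1) for i in range(4)],P.mean(0))
d=P[0]+P[3]-P[1]-P[2];print(np.degrees(np.arctan2(d[1],d[0])))
for a,b in [((432,185),(425,390)),((290,208),(122,208)),((278,347),(122,343)),((128,207),(120,342)),((360,259),(360,307)),((395,259),(392,308))]:
    Q=onplane("top",np.array([a,b])/3.2+[140,170],50);e=Q[1]-Q[0];print(np.round(Q,1),np.degrees(np.arctan2(e[1],e[0])))
d=np.load("topd.npy")
for x,y in [(590,400),(700,400),(460,400),(240,250),(240,320),(410,340),(200,250)]:
    u=[x/3.2+140,y/3.2+170]; v,w=int(u[1]),int(u[0]); 
    z=np.median(d[v-3:v+4,w-3:w+4]);print((x,y),np.round(pts("top",u,[z]),1))
h=onplane("top",np.array([[627,272]])/3.2+[140,170],99);print(h)
print(sense()['time_s'])
E
```

```text
[[ 630.5  -10.4   49. ]
 [ 602.1 -179.    49. ]
 [ 485.4 -159.3   49. ]
 [ 516.4    9.3   49. ]] [np.float64(170.9), np.float64(118.3), np.float64(171.5), np.float64(115.8)] [558.5987094  -84.84803912  49.        ]
80.03940620738157
[[ 642.8   14.4   45. ]
 [ 624.5 -203.7   45. ]
 [ 438.2 -188.6   45. ]
 [ 455.4   28.1   45. ]] [np.float64(218.9), np.float64(186.9), np.float64(217.3), np.float64(187.8)] [540.24949671 -87.44745735  45.        ]
85.33966557996914
[[623.4  24.1  50. ]
 [476.2  29.1  50. ]] 178.07923999907092
[[608.2 126.2  50. ]
 [610.1 247.   50. ]] 89.10219903465332
[[508.2 133.2  50. ]
 [512.7 243.9  50. ]] 87.66342016063227
[[610.8 242.7  50. ]
 [513.4 245.4  50. ]] 178.44661499308816
[[570.3  75.6  50. ]
 [535.8  75.3  50. ]] -179.57790435664182
[[570.   50.6  50. ]
 [534.7  52.6  50. ]] 176.74893888374464
(590, 400) [[467.9 -87.1  43.5]]
(700, 400) [[ 466.7 -164.8   44.6]]
(460, 400) [[469.3   4.9  43.8]]
(240, 250) [[578.3 161.6  49.5]]
(240, 320) [[528.  160.8  48.6]]
(410, 340) [[511.8  39.8  49.2]]
(200, 250) [[578.8 190.4  49.2]]
[[ 550.76812577 -113.48820518   99.        ]]
0.5
```

```bash
python3 -m crank '{"dp":[[2.5,3.5,1],[2.5,3.5,1],[2.5,3.5,1],[2.5,3.5,1],[2.5,3.5,1],[2.5,3.5,1],[2.5,3.5,1],[2.5,3.5,1],[2.5,3.5,1],[2.5,3.5,1]],"delta_rot":[[0,0,6],[0,0,6],[0,0,6],[0,0,6],[0,0,6],[0,0,6],[0,0,6],[0,0,6],[0,0,6],[0,0,6]],"claw":[0,0,0,0,0,0,0,0,0,0]}' 
python3 -m crank '{"dp":[[2.5,3.5,1],[2.5,3.5,1],[2.5,3.5,0],[1,1,0],[0,0,0]],"delta_rot":[[0,0,0],[0,0,0],[0,0,0],[0,0,0],[0,0,0]],"claw":[0,0,0,0,0]}' 
python3 - <<'E'
from h import *
s=sense();print(s['eef_pos'],s['ee_rot'],s['joints'],s['force'])
p,d=capture("wrist");cv2.imwrite("pics/w1.png",p[:,:,::-1]);np.save("w1d.npy",d)
m=camera_model("wrist");print(m)
E
```

```text
time_s: 1.5
eef_pos: [456.5, -131.3, 331.9]
ee_rot: [0.0, 0.747, 0.665, 0.0]
force: [0.4, -1.0, 0.1]
grip_width: 1.002
time_s: 2.0
eef_pos: [541.5, -16.5, 350.7]
ee_rot: [-0.0, 0.748, 0.664, -0.0]
force: [-0.2, -1.1, -0.1]
grip_width: 0.998
[541.47610985 -16.52319989 350.74796929] [-3.18254330e-04  7.47586027e-01  6.64164898e-01 -1.39634681e-04] [-2.46934591e-01  3.00983660e-01  1.20812743e+00  1.27438771e-04
  1.63316491e+00 -1.28882869e-01] [-0.18284994 -1.09776765 -0.12809878]
{'fx': 383.1950877240499, 'fy': 383.1950877240499, 'cx': 318.18641844592184, 'cy': 239.27293894401427, 'T_tool_cam': array([[ 5.28813708e-04,  9.47074200e-01,  3.21014299e-01,
         8.35281713e+01],
       [ 9.99999826e-01, -4.17418658e-04, -4.15829372e-04,
        -5.23545193e-01],
       [-2.59823912e-04,  3.21014464e-01, -9.47074256e-01,
        -1.41823606e+02],
       [ 0.00000000e+00,  0.00000000e+00,  0.00000000e+00,
         1.00000000e+00]])}
```

View pics/w1.png

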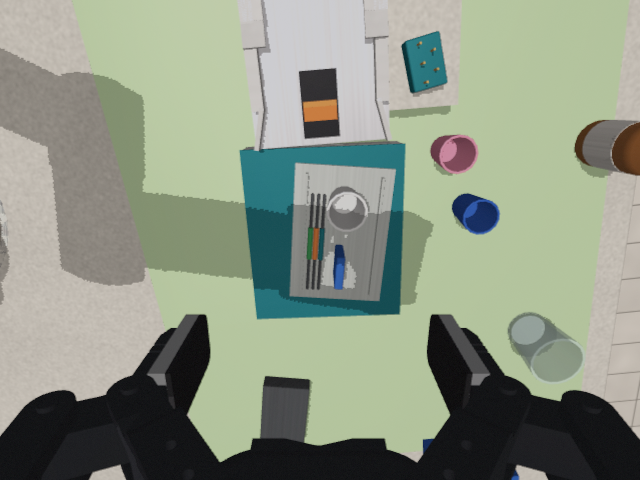

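```bash
python3 -m crank '{"dp":[[0.4,4,0],[0.4,4,0],[0.4,4,0],[0,0,0],[0,0,0]],"delta_rot":[[0,0,0],[0,0,0],[0,0,0],[0,0,0],[0,0,0]],"claw":[0,0,0,0,0]}' 
cat >> h.py <<'E'
from scipy.spatial.transform import Rotation as R
def wT(s):
    q=s['ee_rot'];T=np.eye(4);T[:3,:3]=R.from_quat([q[1],q[2],q[3],q[0]]).as_matrix();T[:3,3]=s['eef_pos']
    return T@np.array(camera_model("wrist")['T_tool_cam'])
E
python3 - <<'E'
from h import *
s=sense();np.save("w2T.npy",wT(s))
p,d=capture("wrist");cv2.imwrite("pics/w2.png",p[:,:,::-1]);np.save("w2d.npy",d)
E
```

```text
time_s: 2.55
eef_pos: [552.5, 101.4, 351.4]
ee_rot: [0.0, 0.748, 0.663, -0.0]
force: [-0.4, -1.0, -0.1]
grip_width: 0.999
```

View pics/w2.png

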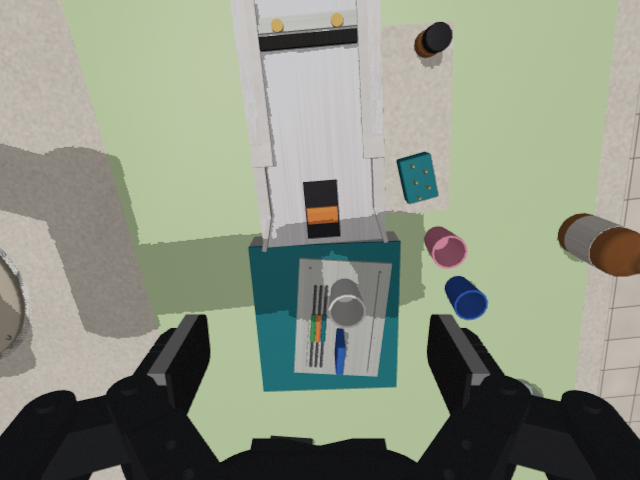

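```bash
python3 - <<'E'
import cv2
p=cv2.imread('pics/w2.png')
cv2.imwrite('pics/w2a.png',cv2.resize(p[0:150,230:400],None,fx=4,fy=4,interpolation=cv2.INTER_CUBIC))
cv2.imwrite('pics/w2b.png',cv2.resize(p[140:290,230:410],None,fx=4,fy=4,interpolation=cv2.INTER_CUBIC))
E
```

```text
(no output)
```

View pics/w2a.png

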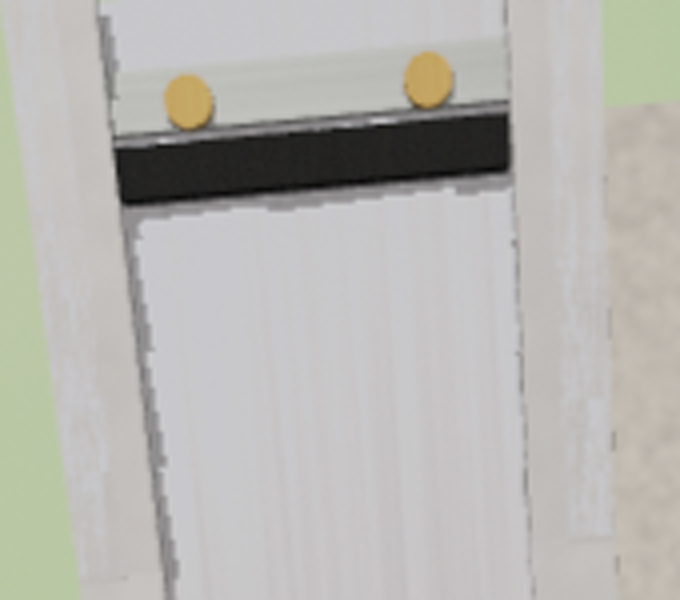

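View pics/w2b.png

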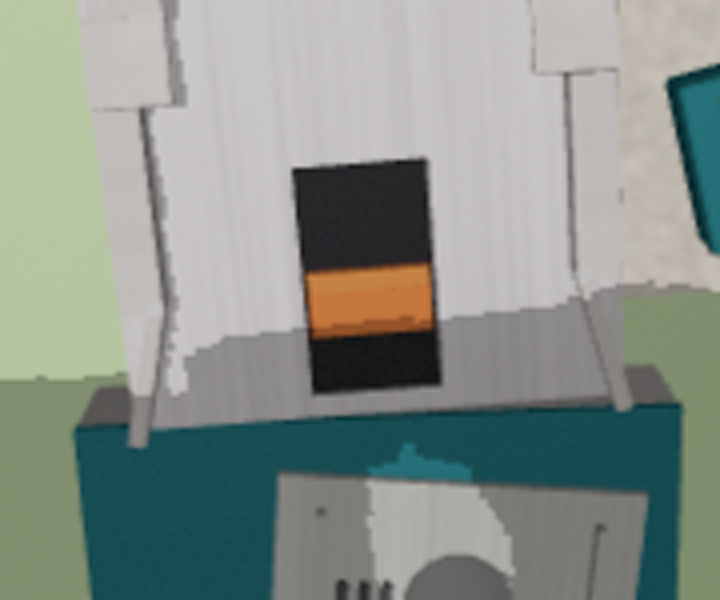

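```bash
python3 - <<'E'
from h import *
T=np.load("w2T.npy");print(T[:3,3])
A=lambda a:np.array(a)/4+[230,0]
B=lambda a:np.array(a)/4+[230,140]
def pr(n,uv,z):
    P=onplane("wrist",uv,z,T);e=P[-1]-P[0];print(n,np.round(P[:,:2],1).tolist(),"len",round(np.linalg.norm(e),1),"ang",round(np.degrees(np.arctan2(e[1],e[0])),2));return P
f=49.5
pr("step",[B((130,428)),B((620,404))],f)
pr("slot L",[B((314,394)),B((293,170))],f)
pr("slot R",[B((440,383)),B((428,158))],f)
pr("catch face",[B((306,272)),B((430,264))],f+4)
pr("catch near",[B((314,338)),B((435,328))],f)
pr("stop bot",[A((122,203)),A((508,172))],f)
pr("stop top",[A((118,145)),A((508,112))],f+14)
for z in(18,):
  l=pr("lip L",[B((170,105)),A((118,135))],f+z)
  r=pr("lip R",[B((533,72)),A((510,105))],f+z)
l=pr("guide L",[B((168,305)),B((145,108))],f+14)
r=pr("guide R",[B((578,270)),B((568,72))],f+14)
d=np.load("w2d.npy")
for c in [B((220,240)),B((500,240)),B((500,100)),A((300,400)),B((200,450)),B((640,450)),B((340,500)),B((440,500)),B((130,60)),B((590,100))]:
    u=int(c[0]);v=int(c[1]);z=np.median(d[v-2:v+3,u-2:u+3]);print(np.round(pts("wrist",c,[z],T),1))
E
```

```text
[562.01083626 184.46492655 493.20623143]
step [[474.8, 33.2], [625.1, 22.9]] len 150.6 ang -3.92
slot L [[532.5, 37.3], [535.2, 106.3]] len 69.0 ang 87.73
slot R [[571.0, 36.2], [574.6, 105.1]] len 68.9 ang 87.06
catch face [[535.2, 76.6], [571.8, 74.6]] len 36.6 ang -3.1
catch near [[534.7, 55.0], [571.3, 53.8]] len 36.6 ang -1.97
stop bot [[509.1, 249.3], [610.1, 244.4]] len 101.1 ang -2.74
stop top [[512.0, 260.4], [609.8, 256.0]] len 97.9 ang -2.57
lip L [[505.0, 131.4], [512.8, 261.8]] len 130.7 ang 86.58
lip R [[605.0, 128.3], [610.0, 256.8]] len 128.5 ang 87.81
guide L [[494.8, 74.1], [497.5, 130.9]] len 56.9 ang 87.35
guide R [[613.7, 70.2], [615.0, 126.7]] len 56.4 ang 88.62
[[511.1  88.4  49.8]]
[[593.1  78.5  50.2]]
[[596.7 119.3  50.3]]
[[549.1 195.6  50. ]]
[[494.4  21.6  44.5]]
[[631.    5.1  44.6]]
[[536.    1.1  48.1]]
[[567.1  -2.8  47.7]]
[[495.9 144.6  66.2]]
[[620.5 118.3  63.8]]
```

```bash
python3 - <<'E'
import cv2
p=cv2.imread('pics/w1.png')
cv2.imwrite('pics/w1a.png',cv2.resize(p[150:310,280:410],None,fx=3.7,fy=3.7,interpolation=cv2.INTER_CUBIC))
E
```

```text
(no output)
```

View pics/w1a.png

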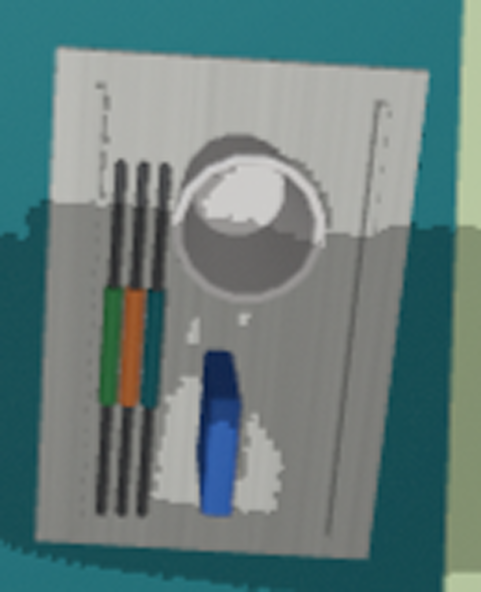

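```bash
python3 - <<'E'
from h import *
T=wT({'ee_rot':[-3.18254330e-04,7.47586027e-01,6.64164898e-01,-1.39634681e-04],'eef_pos':[541.476,-16.523,350.748]})
C=lambda a:np.array(a)/3.7+[280,150]
P=onplane("wrist",[C((57,48)),C((428,72)),C((368,558)),C((37,543))],48.6,T)
print(np.round(P,1),[round(np.linalg.norm(P[i]-P[(i+1)%4]),1) for i in range(4)],P.mean(0))
d=P[0]+P[1]-P[2]-P[3];print("yaw",np.degrees(np.arctan2(d[1],d[0])));e=P[1]+P[2]-P[0]-P[3];print("y ax",90+np.degrees(np.arctan2(e[1],e[0])))
h=onplane("wrist",[C((219,458)),C((221,400)),C((217,515))],95,T);print(h,np.degrees(np.arctan2(*(h[1]-h[2])[1::-1])),np.linalg.norm(h[1]-h[2]))
c=onplane("wrist",[C((249,227))],104,T);print("cup",c)
E
```

```text
[[ 518.    11.9   48.6]
 [ 631.7   -9.    48.6]
 [ 601.9 -175.6   48.6]
 [ 487.8 -156.3   48.6]] [np.float64(115.6), np.float64(169.3), np.float64(115.7), np.float64(170.9)] [559.85283232 -82.27207041  48.6       ]
yaw 79.85622064741402
y ax 79.99724049633372
[[ 553.67282042 -110.9436526    95.        ]
 [ 556.16841785  -92.08899016   95.        ]
 [ 551.13915235 -130.00455936   95.        ]] 82.44417690641747 38.24766528095525
cup [[569.11152886 -37.22370557 104.        ]]
```

```bash
python3 -m crank '{"dp":[[0,-4,-1],[0,-4,-1],[0,-4,-2],[0,-4,-2],[0,-4,-2],[0,-1.3,-4],[0,0,-4.5],[0,0,-4.0],[0.1,0,-1],[0,0,0]],"delta_rot":[[0,0,-1],[0,0,-1],[0,0,-1.2],[0,0,0],[0,0,0],[0,0,0],[0,0,0],[0,0,0],[0,0,0],[0,0,0]],"claw":[0,0,0,0,0,0,0,0,0,0]}' 20
python3 - <<'E'
from h import *
s=sense();np.save("w3T.npy",wT(s));print(s['eef_pos'],s['ee_rot'],s['force'])
p,d=capture("wrist");cv2.imwrite("pics/w3.png",p[:,:,::-1]);np.save("w3d.npy",d)
for r in pinpoint("wrist","handle")[:2]: print(r,onplane("wrist",[r['centre']],94.6,wT(s)))
E
```

```text
time_s: 3.6
eef_pos: [553.3, -111.9, 136.1]
ee_rot: [-0.001, 0.767, 0.641, -0.0]
force: [0.8, 0.0, 0.7]
grip_width: 0.999
[ 553.31677202 -111.94835074  136.1125039 ] [-6.64815313e-04  7.67194485e-01  6.41414076e-01 -4.04691985e-04] [0.77891039 0.03199837 0.72679425]
{'centre': [321.3, 275.9], 'p': 0.69} [[ 554.58963585 -110.9817374    94.6       ]]
```

View pics/w3.png

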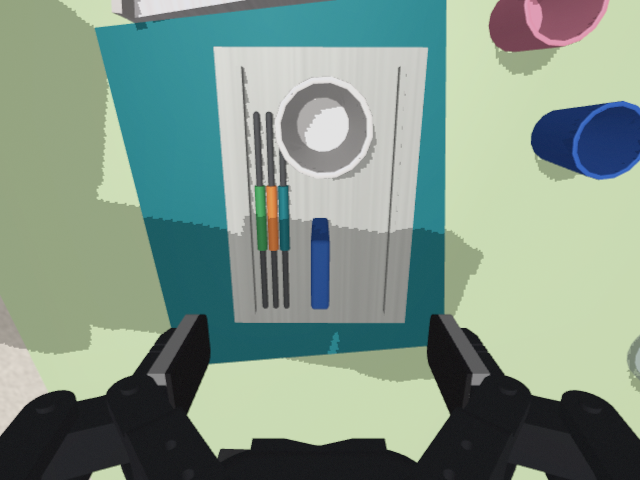

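```bash
python3 -m crank '{"dp":[[0.1,0.1,-3],[0,0,-3],[0,0,-1],[0,0,0]],"delta_rot":[[0,0,0],[0,0,0],[0,0,0],[0,0,0]],"claw":[0,0,0,0]}' 20
python3 -m crank '{"dp":[[0,0,0],[0,0,0],[0,0,0],[0,0,0],[0,0,0]],"delta_rot":[[0,0,0],[0,0,0],[0,0,0],[0,0,0],[0,0,0]],"claw":[190,255,255,255,255]}' 30
python3 - <<'E'
from h import *
s=sense();print(s['eef_pos'],s['ee_rot'],s['force'],s['wrist_torque'],s['grip_width'])
p,d=capture("wrist");cv2.imwrite("pics/w4.png",p[:,:,::-1])
E
```

```text
time_s: 4.1
eef_pos: [555.0, -110.2, 66.9]
ee_rot: [0.0, 0.767, 0.642, -0.0]
force: [0.1, 0.0, 0.2]
grip_width: 1.003
time_s: 4.6
eef_pos: [554.9, -110.0, 66.6]
ee_rot: [0.0, 0.767, 0.642, 0.0]
force: [0.8, 0.3, -1.1]
grip_width: 0.141
[ 554.88707581 -110.02539313   66.59178681] [1.81353520e-04 7.66722597e-01 6.41978519e-01 8.47277451e-05] [ 0.81176385  0.32466155 -1.07696361] [-0.00281005  0.01117285 -0.03077391] 0.1409076024629757
```

View pics/w4.png

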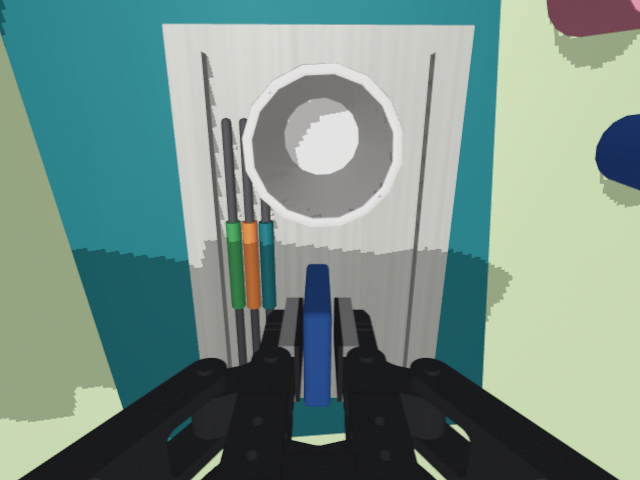

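```bash
python3 -m crank '{"dp":[[0,0,0],[0,0,0],[0,0,0]],"delta_rot":[[0,0,0],[0,0,0],[0,0,0]],"claw":[255,255,255]}' 30
python3 -m crank '{"dp":[[0,0,0.2],[0,0,0.2],[0,0,0.2],[0,0,0.1],[0,0,0],[0,0,0]],"delta_rot":[[0,0,0],[0,0,0],[0,0,0],[0,0,0],[0,0,0],[0,0,0]],"claw":[255,255,255,255,255,255]}'
python3 - <<'E'
from h import *
s=sense();print(s['eef_pos'],s['ee_rot'],s['force'],s['wrist_torque'],s['grip_width'])
p,d=capture("wrist");cv2.imwrite("pics/w5.png",p[:,:,::-1])
p,d=capture("scene");cv2.imwrite("pics/s5.png",cv2.resize(p[180:330,250:450,::-1],None,fx=4,fy=4))
E
```

```text
time_s: 4.95
eef_pos: [554.9, -110.1, 66.7]
ee_rot: [0.0, 0.767, 0.642, 0.0]
force: [-1.6, 0.8, 4.9]
grip_width: 0.112
time_s: 5.55
eef_pos: [554.7, -110.0, 73.2]
ee_rot: [-0.0, 0.767, 0.642, -0.0]
force: [0.6, -0.2, -4.0]
grip_width: 0.111
[ 554.73438863 -109.9685713    73.19740432] [-7.03449698e-05  7.66715330e-01  6.41987224e-01 -4.40166493e-05] [ 0.57516099 -0.16233328 -3.96811528] [-0.12901147  0.02648155  0.00398541] 0.11148856408256896
```

View pics/s5.png

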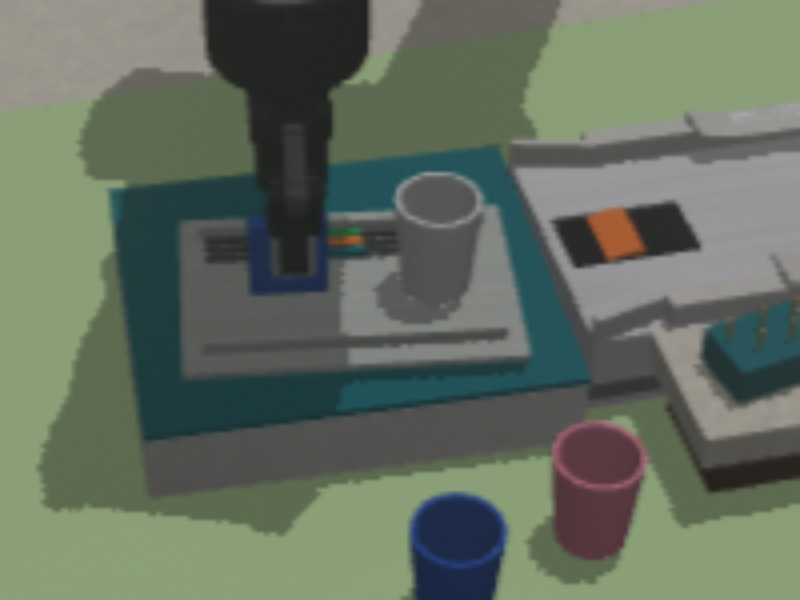

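```bash
cat >> h.py <<'E'
def lookw(name):
    s=sense();T=wT(s);p,d=capture("wrist");cv2.imwrite(f"pics/{name}.png",p[:,:,::-1]);np.save(name+"d.npy",d);np.save(name+"T.npy",T)
    return s,T,p,d
def plane(d,T,boxes):
    Q=[]
    for (u0,v0,u1,v1) in boxes:
        vv,uu=np.mgrid[v0:v1:2,u0:u1:2];uu=uu.ravel();vv=vv.ravel();z=d[vv,uu];k=z>0
        Q.append(pts("wrist",np.c_[uu,vv][k],z[k],T))
    Q=np.vstack(Q);A=np.c_[Q[:,:2]-Q[:,:2].mean(0),np.ones(len(Q))]
    x=np.linalg.lstsq(A,Q[:,2],rcond=None)[0]
    r=np.abs(Q[:,2]-A@x);k=r<3*np.median(r)+.1;x=np.linalg.lstsq(A[k],Q[k,2],rcond=None)[0]
    return x,Q[:,:2].mean(0)
E
python3 - <<'E'
from h import *
s,T,p,d=lookw("w6")
x,c=plane(d,T,[(215,35,240,110),(410,100,425,230),(180,30,200,50),(340,240,395,280),(440,40,460,120)])
print(x,c,np.degrees(x[:2]),s['force'])
x,c=plane(d,T,[(60,60,130,200)]);print('ledge',x,c)
E
```

```text
[ 2.28123345e-04 -1.33444296e-03  5.46535081e+01] [580.96176605 -46.16814652] [ 0.0130705  -0.07645795] [-0.09050538 -0.36191304 -3.95507387]
ledge [ 6.77073572e-03 -1.12185360e-03  4.41919515e+01] [472.45016677 -19.2101193 ]
```

View pics/w6.png

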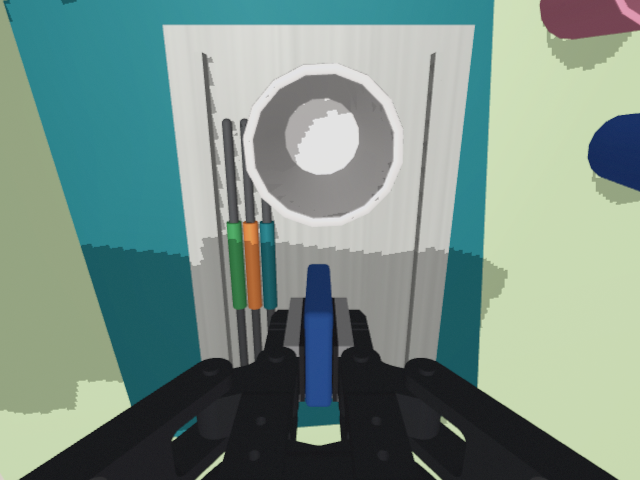

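```bash
python3 - <<'E'
from h import *
T=np.load("w6T.npy")
P=onplane("wrist",[(163,25),(474,25),(192,270),(447,270)],54.7,T);print(np.round(P,1))
e=P[1]-P[0];print(np.linalg.norm(e),90+np.degrees(np.arctan2(e[1],e[0])))
m=(P[0]+P[1])/2;a=np.radians(80);print("origin",m[:2]-85*np.array([np.cos(a),np.sin(a)]))
print(np.linalg.norm(P[2]-P[3]))
E
```

```text
[[ 517.3   11.6   54.7]
 [ 631.    -8.6   54.7]
 [ 500.4  -85.6   54.7]
 [ 614.3 -105.9   54.7]]
115.47770687612172 79.90915333379886
origin [559.42414222 -82.18843068]
115.77205262690781
```

```bash
python3 -m crank '{"dp":[[0,0.2,0.12],[-0.1,0.5,0],[-0.2,0.7,0],[-0.2,0.8,0],[-0.1,0.8,0],[-0.1,0.7,0],[-0.06,0.4,0],[0,0.1,0],[0,0,0],[0,0,0]],"delta_rot":[[0,0,0],[0,0,1.2],[0,0,1.5],[0,0,1.6],[0,0,1.6],[0,0,1],[0,0,0.6],[0,0,0],[0,0,0],[0,0,0]],"claw":[255,255,255,255,255,255,255,255,255,255]}'
python3 - <<'E'
from h import *
s,T,p,d=lookw("w7");print(s['eef_pos'],s['ee_rot'],s['force'],s['wrist_torque'])
E
```

```text
time_s: 6.7
eef_pos: [547.3, -68.2, 74.5]
ee_rot: [0.0, 0.723, 0.691, 0.0]
force: [-0.6, -0.4, -4.6]
grip_width: 0.114
[547.25615956 -68.21336812  74.49096055] [6.66714517e-05 7.23214295e-01 6.90623688e-01 7.96611995e-06] [-0.62236556 -0.35127309 -4.63994817] [-0.15118219 -0.05506796  0.00631878]
```

View pics/w7.png

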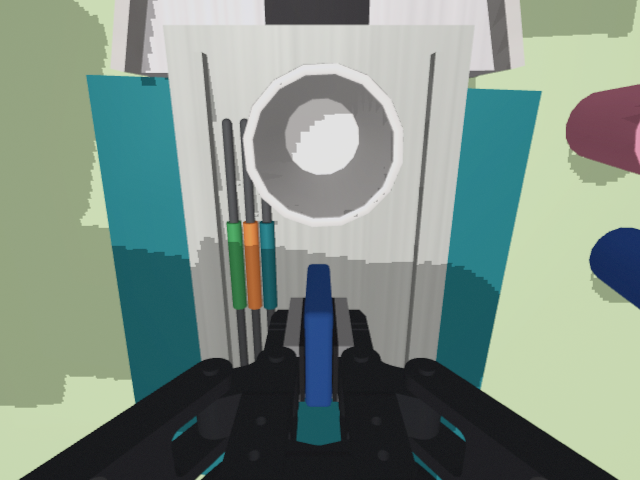

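```bash
python3 -m crank '{"dp":[[0,0,-0.08],[0,0,-0.08],[0,0,-0.1],[0,0,-0.1],[0,0,0]],"delta_rot":[[0,0,0],[0,0,0],[0.5,0,0],[0.5,0,0],[0,0,0]],"claw":[255,255,255,255,255]}'
python3 -m crank '{"dp":[[0,0,-0.06],[0,0,-0.06],[0,0,0],[0,0,0]],"delta_rot":[[0.5,0,0],[0.4,0,0],[0,0,0],[0,0,0]],"claw":[255,255,255,255]}'
python3 - <<'E'
from h import *
s,T,p,d=lookw("w8");print(s['eef_pos'],s['ee_rot'],s['force'],s['wrist_torque'])
x,c=plane(d,T,[(215,35,240,110),(410,100,425,230),(340,240,395,280),(440,40,460,120)])
print(x,c,np.degrees(x[:2]))
E
```

```text
time_s: 7.25
eef_pos: [547.1, -68.2, 70.8]
ee_rot: [-0.007, 0.723, 0.691, 0.006]
force: [-0.3, 0.4, -2.8]
grip_width: 0.112
time_s: 7.65
eef_pos: [547.2, -68.0, 69.7]
ee_rot: [-0.012, 0.723, 0.691, 0.011]
force: [0.3, -0.4, -4.4]
grip_width: 0.111
[547.16169896 -68.03480186  69.66268002] [-0.01202277  0.72302294  0.6906251   0.01141259] [ 0.32501141 -0.43717139 -4.41950893] [-0.18630525  0.01804197 -0.01334087]
[1.88903237e-03 3.24228754e-02 5.32856462e+01] [568.08873314  -3.03031185] [0.10823358 1.85769392]
```

```bash
python3 -m crank '{"dp":[[0,0,-0.06],[0,0,-0.05],[0,0,0],[0,0,0]],"delta_rot":[[0,0,0],[0,0,0],[0,0,0],[0,0,0]],"claw":[255,255,255,255]}'
python3 - <<'E'
from h import *
s,T,p,d=lookw("w8");print(s['eef_pos'],s['ee_rot'],s['force'],s['wrist_torque'])
x,c=plane(d,T,[(215,35,240,110),(410,100,425,230),(340,240,395,280),(440,40,460,120)])
print(x,c,np.degrees(x[:2]))
E
```

```text
time_s: 8.1
eef_pos: [547.3, -68.1, 68.9]
ee_rot: [-0.012, 0.723, 0.691, 0.012]
force: [-1.9, -2.5, -0.2]
grip_width: 0.114
[547.32667616 -68.09248898  68.87307562] [-0.01175564  0.72300982  0.69064107  0.01155498] [-1.94865516 -2.50513039 -0.2379418 ] [-0.00299561  0.14453628 -0.00322113]
[2.27802815e-03 3.77326619e-02 5.28531187e+01] [568.2441516   -3.01954746] [0.1305214  2.16192228]
```

```bash
python3 -m crank '{"dp":[[0,0,0],[0,0,0],[0,0,0],[0,0,0],[0,0,0],[0,0,0]],"delta_rot":[[0,0,0],[0,0,0],[0,0,0],[0,0,0],[0,0,0],[0,0,0]],"claw":[180,180,180,180,180,180]}'
python3 - <<'E'
from h import *
s,T,p,d=lookw("w9");print(s['eef_pos'],s['ee_rot'],s['force'],s['wrist_torque'])
x,c=plane(d,T,[(215,35,240,110),(410,100,425,230),(340,240,395,280),(440,40,460,120)])
print(x,c,np.degrees(x[:2]))
E
```

```text
time_s: 8.75
eef_pos: [547.2, -68.0, 68.6]
ee_rot: [-0.012, 0.723, 0.691, 0.011]
force: [0.9, 0.2, 0.7]
grip_width: 0.289
[547.17892904 -67.9885846   68.5752663 ] [-0.01200706  0.72300085  0.690648    0.01144309] [0.86203769 0.2109842  0.6524596 ] [ 0.00598266  0.02206575 -0.01279563]
[3.45476742e-03 3.86150525e-02 5.27900463e+01] [568.05344239  -2.98451495] [0.19794359 2.21247953]
```

View pics/w9.png

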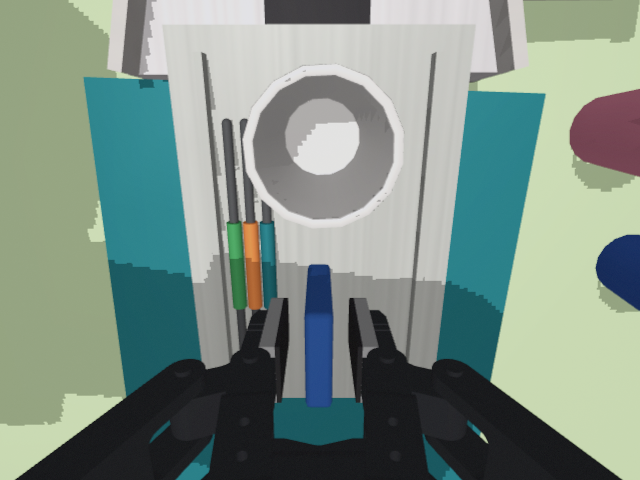

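```bash
python3 -m crank '{"dp":[[0,0,0],[0,0,0],[0,0,0],[0,0,0],[0,0,0],[0,0,0.1],[0,0,0.15],[0,0,0.16],[0,0,0],[0,0,0]],"delta_rot":[[0,0,0],[0,0,0],[0,0,0],[0,0,0],[0,0,0],[-0.5,0,0],[-0.8,0,0],[-0.9,0,0],[0,0,0],[0,0,0]],"claw":[255,255,255,255,255,255,255,255,255,255]}' 30
python3 - <<'E'
from h import *
s,T,p,d=lookw("w10");print(s['eef_pos'],s['ee_rot'],s['force'],s['wrist_torque'])
x,c=plane(d,T,[(215,35,240,110),(410,100,425,230),(340,240,395,280),(440,40,460,120)])
print(x,c,np.degrees(x[:2]))
E
```

```text
time_s: 9.8
eef_pos: [547.0, -67.8, 72.5]
ee_rot: [0.002, 0.723, 0.691, -0.002]
force: [0.7, 0.3, -3.0]
grip_width: 0.109
[546.97570898 -67.82882393  72.49882156] [ 0.00166493  0.72295928  0.69088568 -0.00201866] [ 0.72729042  0.29158896 -3.03305699] [0.01142187 0.02049748 0.03024017]
[ 1.34727621e-03 -1.35687056e-03  5.40830179e+01] [567.80840782  -3.45367194] [ 0.07719324 -0.07774296]
```

```bash
python3 -m crank '{"dp":[[0.01,0.3,0],[0.02,0.5,0],[0.03,0.6,0],[0.03,0.6,0],[0.03,0.6,0],[0.02,0.4,0],[0,0,0]],"delta_rot":[[0,0,0],[0,0,0],[0,0,0],[0,0,0],[0,0,0],[0,0,0],[0,0,0]],"claw":[255,255,255,255,255,255,255]}'
python3 - <<'E'
from h import *
s,T,p,d=lookw("w11");print(s['eef_pos'],s['ee_rot'],s['force'],s['wrist_torque'])
x,c=plane(d,T,[(215,35,240,110),(410,100,425,230),(340,240,395,280),(440,40,460,120)])
print(x,c,np.degrees(x[:2]))
E
```

```text
time_s: 10.55
eef_pos: [548.6, -37.2, 72.7]
ee_rot: [0.002, 0.723, 0.691, -0.002]
force: [-0.4, 0.9, -2.7]
grip_width: 0.111
[548.57534327 -37.22326888  72.70096075] [ 0.00173573  0.72286189  0.69098828 -0.00169461] [-0.3935017   0.90116413 -2.73376473] [ 0.17973452  0.00939676 -0.0548038 ]
[2.64512321e-03 8.40997644e-04 5.43826891e+01] [569.4616607   27.21091567] [0.1515544  0.04818562]
```

View pics/w11.png

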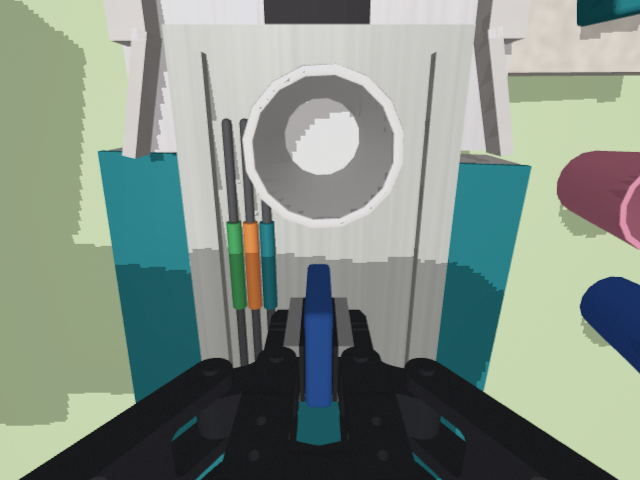

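```bash
python3 -m crank '{"dp":[[0.01,0.3,0],[0.02,0.5,0],[0.03,0.6,0],[0.02,0.4,0],[0.01,0.2,0],[0,0,0]],"delta_rot":[[0,0,0],[0,0,0],[0,0,0],[0,0,0],[0,0,0],[0,0,0]],"claw":[255,255,255,255,255,255]}'
python3 - <<'E'
from h import *
s,T,p,d=lookw("w12");print(s['eef_pos'],s['ee_rot'],s['force'],s['wrist_torque'])
x,c=plane(d,T,[(215,35,240,110),(410,100,425,230),(340,240,395,280),(440,40,460,120)])
print(x,c,np.degrees(x[:2]))
cv2.imwrite("pics/w12c.png",cv2.resize(p[0:200,90:540,::-1],None,fx=1.75,fy=1.75))
E
```

```text
time_s: 11.2
eef_pos: [549.5, -17.6, 72.7]
ee_rot: [0.002, 0.723, 0.691, -0.002]
force: [0.3, 0.9, -2.6]
grip_width: 0.114
[549.49113245 -17.55953543  72.69252605] [ 0.00180256  0.72297634  0.6908683  -0.00171752] [ 0.27518587  0.94545498 -2.6331102 ] [0.0514166  0.02263436 0.03725978]
[ 2.17751792e-03 -1.64967416e-04  5.43754982e+01] [570.40216998  46.8546872 ] [ 0.12476259 -0.00945194]
```

View pics/w12c.png

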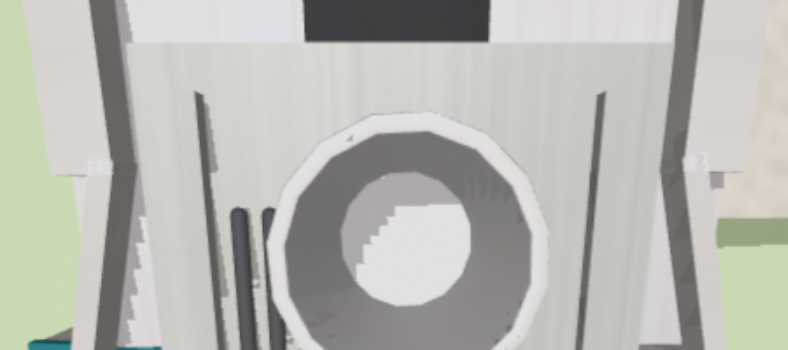

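```bash
python3 -m crank '{"dp":[[0.01,0.3,0],[0.02,0.5,0],[0.03,0.6,0],[0.03,0.6,0],[0.02,0.4,0],[0.01,0.3,0],[0.01,0.2,0],[0,0,0]],"delta_rot":[[0,0,0],[0,0,0],[0,0,0],[0,0,0],[0,0,0],[0,0,0],[0,0,0],[0,0,0]],"claw":[255,255,255,255,255,255,255,255]}'
python3 - <<'E'
from h import *
s,T,p,d=lookw("w13");print(s['eef_pos'],s['ee_rot'],s['force'],s['wrist_torque'])
x,c=plane(d,T,[(215,35,240,110),(410,100,425,230),(340,240,395,280),(440,40,460,120)])
print(x,c,np.degrees(x[:2]))
E
```

```text
time_s: 12.05
eef_pos: [550.8, 11.4, 72.7]
ee_rot: [0.002, 0.723, 0.691, -0.002]
force: [0.0, 0.4, -3.0]
grip_width: 0.113
[550.76062514  11.35418974  72.69388807] [ 0.0017848   0.72300641  0.69083684 -0.00173196] [ 0.01570687  0.38229459 -3.03965493] [ 0.08091019 -0.00458124 -0.00831302]
[3.18118883e-03 4.50610339e-04 5.43191205e+01] [571.65383924  75.82413941] [0.18226869 0.02581807]
```

View pics/w13.png

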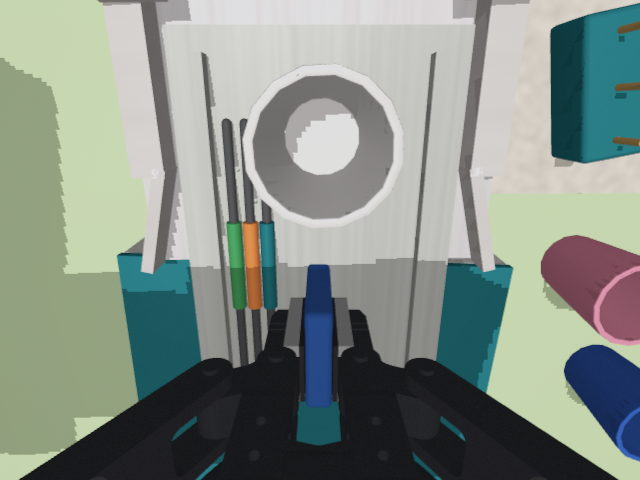

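```bash
python3 -m crank '{"dp":[[0.01,0.2,0],[0.02,0.4,0],[0.02,0.5,0],[0.02,0.5,0],[0.02,0.4,0],[0.01,0.2,0],[0,0,0]],"delta_rot":[[0,0,0],[0,0,0],[0,0,0],[0,0,0],[0,0,0],[0,0,0],[0,0,0]],"claw":[255,255,255,255,255,255,255]}'
python3 - <<'E'
from h import *
s,T,p,d=lookw("w14");print(s['eef_pos'],s['ee_rot'],s['force'],s['wrist_torque'])
E
```

```text
time_s: 12.8
eef_pos: [551.8, 33.4, 72.7]
ee_rot: [0.002, 0.723, 0.691, -0.002]
force: [0.3, 0.5, -2.8]
grip_width: 0.109
[551.75136305  33.44363571  72.66638591] [ 0.00175696  0.72297212  0.69087276 -0.00174654] [ 0.34543015  0.4748597  -2.79991163] [-0.00235227  0.03635727  0.03101237]
```

View pics/w14.png

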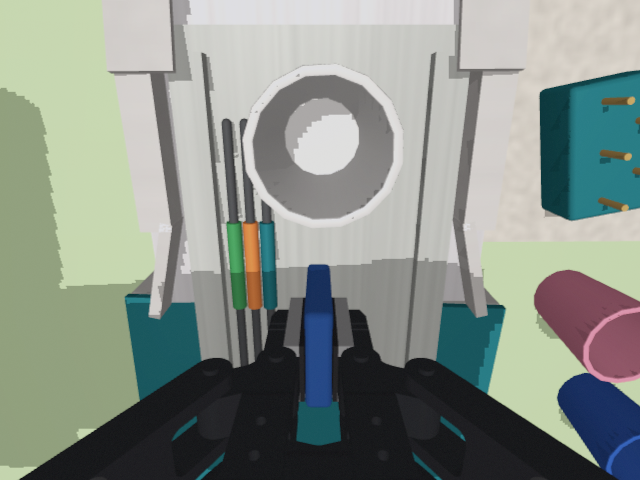

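```bash
python3 -m crank '{"dp":[[0.01,0.2,0],[0.02,0.5,0],[0.03,0.6,0],[0.03,0.6,0],[0.03,0.6,0],[0.03,0.6,0],[0.02,0.5,0],[0.02,0.3,0],[0,0,0]],"delta_rot":[[0,0,0],[0,0,0],[0,0,0],[0,0,0],[0,0,0],[0,0,0],[0,0,0],[0,0,0],[0,0,0]],"claw":[255,255,255,255,255,255,255,255,255]}'
python3 - <<'E'
from h import *
s,T,p,d=lookw("w15");print(s['eef_pos'],s['ee_rot'],s['force'],s['wrist_torque'])
x,c=plane(d,T,[(215,35,240,110),(410,100,425,230),(340,240,395,280),(440,40,450,120)])
print(x,c,np.degrees(x[:2]))
E
```

```text
time_s: 13.75
eef_pos: [553.7, 72.5, 72.7]
ee_rot: [0.002, 0.723, 0.691, -0.002]
force: [-0.2, 1.0, -2.1]
grip_width: 0.11
[553.66295442  72.50743572  72.67295442] [ 0.00177739  0.72296489  0.69088034 -0.00171841] [-0.16980192  1.02569041 -2.11208631] [-0.01360961  0.00413691  0.08993497]
[ 3.12276198e-03 -2.70346073e-05  5.42480538e+01] [570.49241361 133.90594451] [ 0.17892108 -0.00154897]
```

View pics/w15.png

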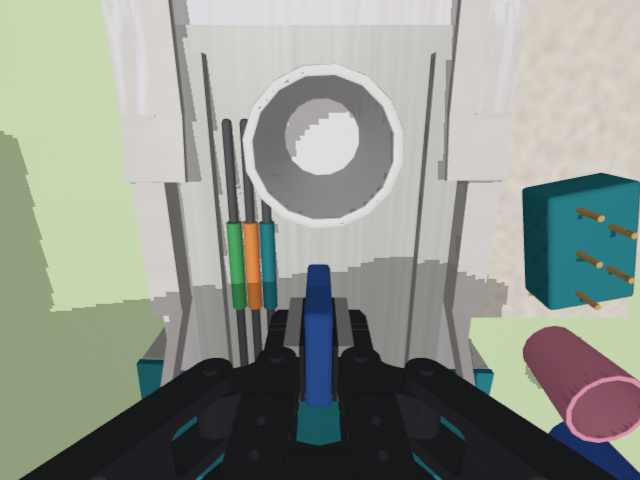

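```bash
python3 -m crank '{"dp":[[0.01,0.3,0],[0.02,0.5,0],[0.03,0.6,0],[0.03,0.6,0],[0.03,0.6,0],[0.03,0.6,0],[0.03,0.6,0],[0.02,0.4,0],[0.01,0.3,0],[0,0,-0.03]],"delta_rot":[[0,0,0],[0,0,0],[0,0,0],[0,0,0],[0,0,0],[0,0,0],[0,0,0],[0,0,0],[0,0,0],[0,0,0]],"claw":[255,255,255,255,255,255,255,255,255,255]}'
python3 - <<'E'
from h import *
s,T,p,d=lookw("w16");print(s['eef_pos'],s['ee_rot'],s['force'],s['wrist_torque'])
x,c=plane(d,T,[(215,35,240,110),(410,100,425,230),(340,240,395,280),(440,40,450,120)])
print(x,c,np.degrees(x[:2]))
E
```

```text
time_s: 14.8
eef_pos: [555.8, 117.5, 72.4]
ee_rot: [0.002, 0.723, 0.691, -0.002]
force: [0.7, 2.0, -2.2]
grip_width: 0.111
[555.77344483 117.52717962  72.39464156] [ 0.00173929  0.72302018  0.69082279 -0.0016314 ] [ 0.72711904  2.03602028 -2.18328281] [ 0.19864331  0.0118191  -0.02823979]
[3.83571647e-03 1.60086360e-03 5.40865323e+01] [572.68412425 178.88095916] [0.21977037 0.09172273]
```

View pics/w16.png

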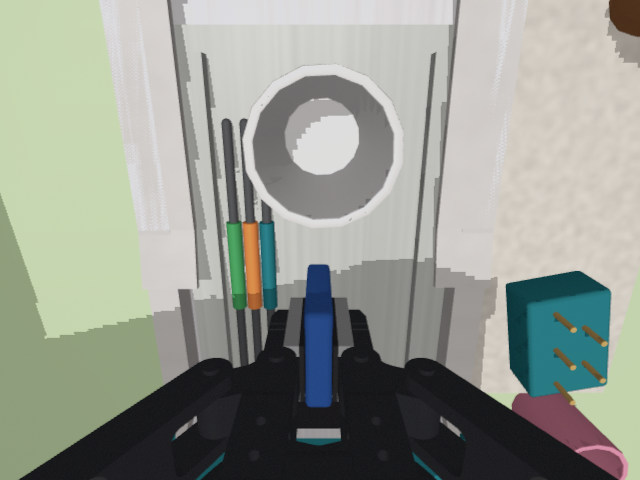

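```bash
python3 -m crank '{"dp":[[0.01,0.3,0],[0.02,0.4,0],[0.01,0.3,0],[0,0,0]],"delta_rot":[[0,0,0],[0,0,0],[0,0,0],[0,0,0]],"claw":[255,255,255,255]}'
python3 -m crank '{"dp":[[0.01,0.1,0],[0,0.1,0],[0,0,0]],"delta_rot":[[0,0,0],[0,0,0],[0,0,0]],"claw":[255,255,255]}'
python3 - <<'E'
from h import *
s,T,p,d=lookw("w17");print(s['eef_pos'],s['ee_rot'],s['force'],s['wrist_torque'])
E
```

```text
time_s: 15.25
eef_pos: [556.3, 127.5, 72.4]
ee_rot: [0.002, 0.723, 0.691, -0.002]
force: [0.6, 1.2, -1.8]
grip_width: 0.111
time_s: 15.55
eef_pos: [556.4, 129.0, 72.5]
ee_rot: [0.002, 0.723, 0.691, -0.002]
force: [0.9, -0.8, -1.0]
grip_width: 0.109
[556.35322104 128.99954513  72.47374219] [ 0.00194677  0.72312656  0.69071065 -0.00172556] [ 0.91038624 -0.77673987 -1.01298461] [-0.16024059  0.00302785  0.00480866]
```

View pics/w17.png

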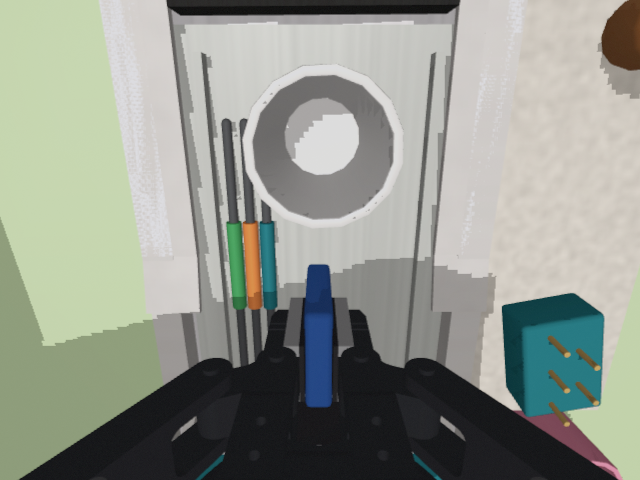

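```bash
python3 -m crank '{"dp":[[0,0.1,0],[0.01,0.1,0],[0,0.05,0],[0,0,0]],"delta_rot":[[0,0,0],[0,0,0],[0,0,0],[0,0,0]],"claw":[255,255,255,255]}'
python3 -m crank '{"dp":[[0,0.05,0],[0,0.05,0],[0,0,0]],"delta_rot":[[0,0,0],[0,0,0],[0,0,0]],"claw":[255,255,255]}'
python3 - <<'E'
from h import *
s,T,p,d=lookw("w18");print(s['eef_pos'],s['ee_rot'],s['force'],s['wrist_torque'])
cv2.imwrite("pics/w18c.png",cv2.resize(p[0:60,160:480,::-1],None,fx=2.5,fy=5))
E
```

```text
time_s: 16.0
eef_pos: [556.4, 131.6, 72.4]
ee_rot: [0.002, 0.723, 0.691, -0.002]
force: [-0.2, -2.4, 0.4]
grip_width: 0.114
time_s: 16.3
eef_pos: [556.3, 132.6, 72.3]
ee_rot: [0.002, 0.723, 0.691, -0.002]
force: [-0.7, -0.7, -1.5]
grip_width: 0.112
[556.32435368 132.61933375  72.32005484] [ 0.00178339  0.7231071   0.69073125 -0.00181467] [-0.70897419 -0.69414111 -1.4520432 ] [-0.09626016 -0.01625772 -0.00512018]
```

View pics/w18c.png

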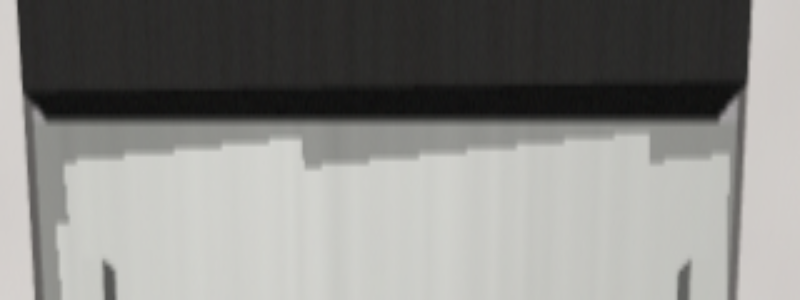

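```bash
python3 -m crank '{"dp":[[0,0.05,0],[0,0,0],[0,0,0]],"delta_rot":[[0,0,0],[0,0,0],[0,0,0]],"claw":[255,255,255]}'
python3 -m crank '{"dp":[[0,0.05,0],[0,0,0],[0,0,0]],"delta_rot":[[0,0,0],[0,0,0],[0,0,0]],"claw":[255,255,255]}'
python3 -m crank '{"dp":[[0,0.05,0],[0,0,0],[0,0,0]],"delta_rot":[[0,0,0],[0,0,0],[0,0,0]],"claw":[255,255,255]}'
```

```text
time_s: 16.65
eef_pos: [556.4, 133.0, 72.3]
ee_rot: [0.002, 0.723, 0.691, -0.002]
force: [0.4, -2.4, -1.9]
grip_width: 0.113
time_s: 16.95
eef_pos: [556.4, 133.4, 72.4]
ee_rot: [0.002, 0.723, 0.691, -0.002]
force: [0.7, -3.8, -1.1]
grip_width: 0.114
time_s: 17.25
eef_pos: [556.5, 133.8, 72.4]
ee_rot: [0.002, 0.723, 0.691, -0.002]
force: [0.6, -4.8, -0.7]
grip_width: 0.11
```

```bash
python3 - <<'E'
from h import *
for n,b in (("scene",(180,300,340,540)),("top",(210,310,140,300))):
    p,d=capture(n);cv2.imwrite(f"pics/{n}9.png",cv2.resize(p[b[0]:b[1],b[2]:b[3],::-1],None,fx=4,fy=4,interpolation=cv2.INTER_CUBIC))
print(sense()['time_s'],sense()['force'])
E
```

```text
17.35 [ 0.26092519 -4.22081169 -1.42859795]
```

View pics/scene9.png

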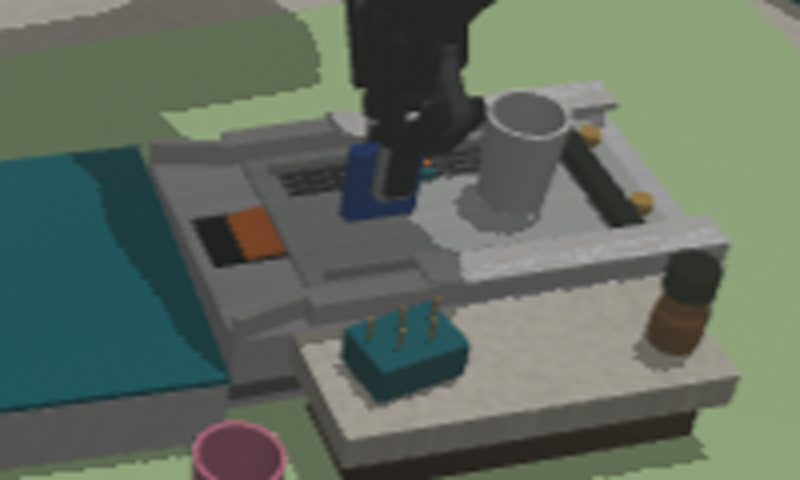

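View pics/top9.png

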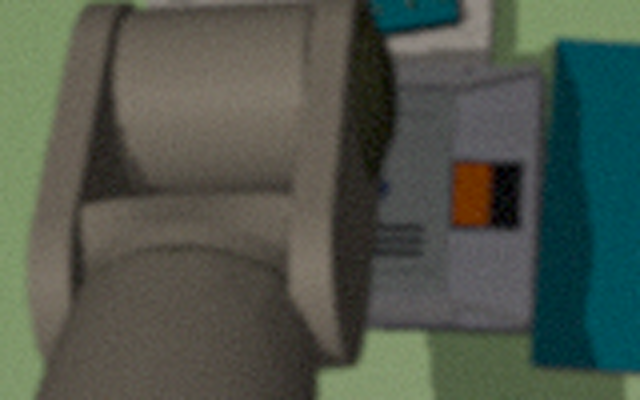

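```bash
python3 -m crank '{"dp":[[0,0.05,0],[0,0,0],[0,0,0],[0,0,0]],"delta_rot":[[0,0,0],[0,0,0],[0,0,0],[0,0,0]],"claw":[255,255,255,255]}'
python3 -m crank '{"dp":[[0,-0.1,0],[0,-0.05,0],[0,0,0],[0,0,0],[0,0,0],[0,0,0],[0,0,0],[0,0,0]],"delta_rot":[[0,0,0],[0,0,0],[0,0,0],[0,0,0],[0,0,0],[0,0,0],[0,0,0],[0,0,0]],"claw":[255,255,150,150,150,150,150,150]}'
python3 - <<'E'
from h import *
s,T,p,d=lookw("w20");print(s['eef_pos'],s['force'])
x,c=plane(d,T,[(215,40,240,110),(410,100,425,230),(340,240,395,280)]);print(x,c)
E
```

```text
time_s: 17.75
eef_pos: [556.5, 134.2, 72.5]
ee_rot: [0.002, 0.723, 0.691, -0.002]
force: [1.1, -6.8, -1.4]
grip_width: 0.113
time_s: 18.55
eef_pos: [556.4, 133.1, 72.4]
ee_rot: [0.002, 0.723, 0.691, -0.002]
force: [0.0, -0.2, 0.2]
grip_width: 0.412
[556.39818448 133.06566658  72.41746382] [ 0.03354526 -0.24711825  0.21489259]
[5.53057340e-03 3.55847289e-03 5.40798262e+01] [569.8417864  189.24100461]
```

View pics/w20.png

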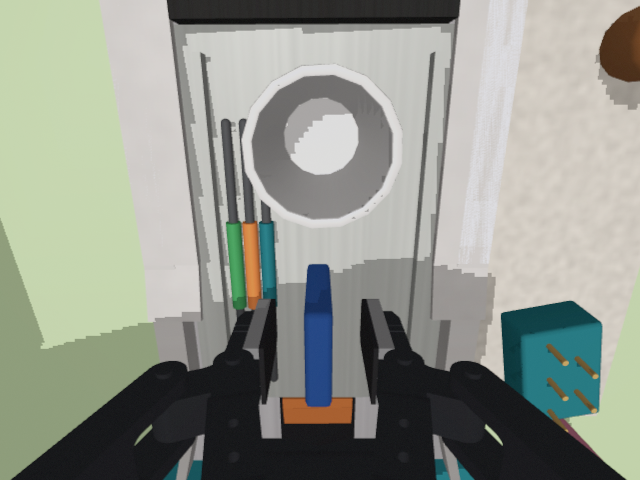

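```bash
python3 -m crank '{"dp":[[0,0,1],[0,0,2],[0,0,3],[0,-1,4],[0,-3,3],[0,-3,2],[0,-3,0],[0,-2,0],[0,-0.5,0],[0,0,0]],"delta_rot":[[0,0,0],[0,0,0],[0,0,0],[0,0,0],[0,0,0],[0,0,0],[0,0,0],[0,0,0],[0,0,0],[0,0,0]],"claw":[100,50,0,0,0,0,0,0,0,0]}'
python3 - <<'E'
from h import *
s,T,p,d=lookw("w21");print(s['eef_pos'],s['force'])
E
```

```text
time_s: 19.6
eef_pos: [556.4, 7.9, 222.8]
ee_rot: [0.002, 0.723, 0.69, -0.002]
force: [-0.1, 0.4, -0.2]
grip_width: 1.0
[556.37733427   7.90918255 222.78885697] [-0.09485633  0.44203562 -0.17782197]
```

View pics/w21.png

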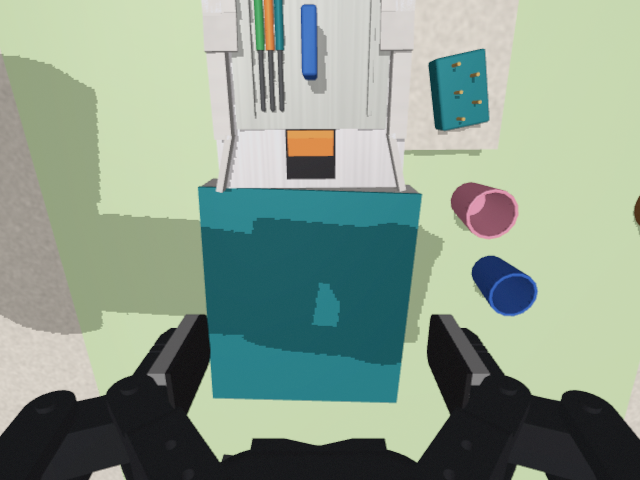

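```bash
python3 - <<'E'
from h import *
p=cv2.imread("pics/w21.png");cv2.imwrite("pics/w21c.png",cv2.resize(p[110:195,265:360],None,fx=7,fy=7,interpolation=cv2.INTER_CUBIC))
d=np.load("w21dd.npy") if False else np.load("w21d.npy");T=np.load("w21T.npy")
for v in range(116,182,3):
    us=np.arange(296,328);q=pts("wrist",np.c_[us,np.full(32,v)],d[v,us],T);us2=np.r_[250:275,345:370];r=pts("wrist",np.c_[us2,np.full(len(us2),v)],d[v,us2],T)
    print(v,np.round(np.median(q[:,1]),1),"mid z",np.round(np.median(q[:,2]),2),"side z",np.round(np.median(r[:,2]),2))
E
```

```text
116 86.0 mid z 54.01 side z 53.98
119 83.7 mid z 53.94 side z 53.73
122 81.5 mid z 53.97 side z 53.83
125 79.3 mid z 53.98 side z 53.88
128 77.1 mid z 54.03 side z 53.96
131 74.8 mid z 53.96 side z 50.05
134 72.5 mid z 54.05 side z 49.69
137 70.3 mid z 54.11 side z 49.86
140 68.0 mid z 53.55 side z 50.16
143 65.6 mid z 52.99 side z 49.81
146 63.3 mid z 52.34 side z 50.01
149 60.8 mid z 51.38 side z 49.91
152 58.4 mid z 51.08 side z 49.9
155 56.0 mid z 50.4 side z 49.98
158 53.7 mid z 50.1 side z 49.92
161 51.3 mid z 50.58 side z 49.79
164 48.9 mid z 50.26 side z 50.1
167 46.4 mid z 50.06 side z 49.72
170 44.0 mid z 50.28 side z 50.02
173 41.6 mid z 50.31 side z 49.96
176 39.1 mid z 50.17 side z 49.88
179 36.7 mid z 50.09 side z 49.9
```

View pics/w21c.png

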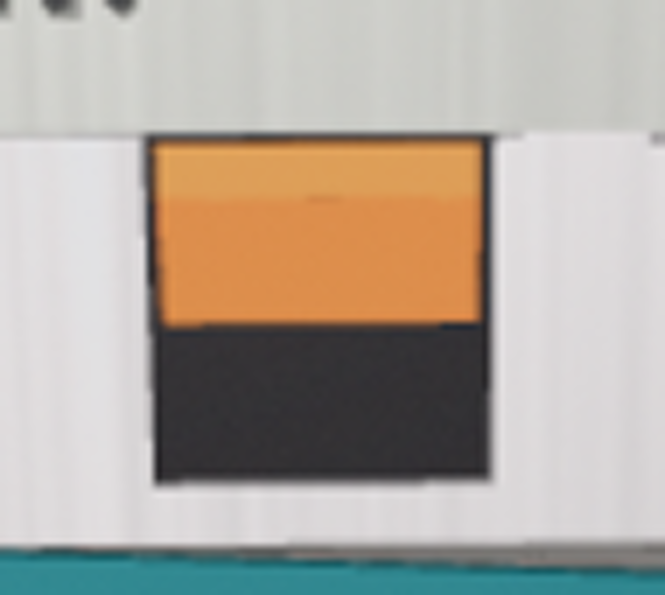

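```bash
python3 - <<'E'
from h import *
p,d=capture("scene");cv2.imwrite("pics/s22.png",cv2.resize(p[180:300,340:540,::-1],None,fx=4,fy=4,interpolation=cv2.INTER_CUBIC))
p,d=capture("top");cv2.imwrite("pics/t22.png",p[:,:,::-1])
E
```

```text
(no output)
```

View pics/s22.png

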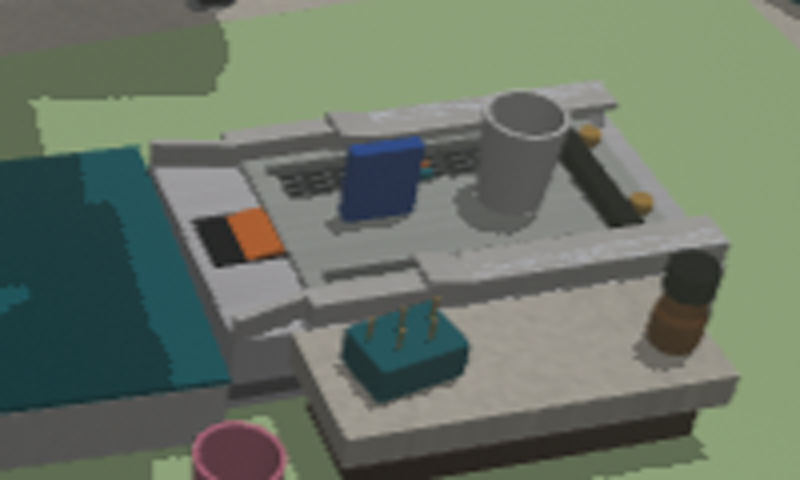

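View pics/t22.png

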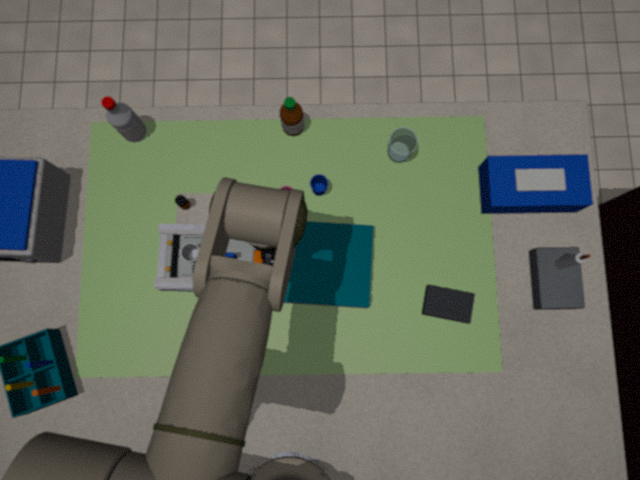

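The scene picture shows the tray home against the black stop, the cup upright at about (520,150) in the crop, and the orange catch proud behind the tray at (257,232). The vial, bur block and case have not moved, and the arm is clear of everything, so I am handing in.

```bash
python3 -c "
from rig import *
print(sense()['time_s'],finish_job())"
```

```text
the job is handed in; nothing more can be done
19.75 None
```

The tray is fully home on the shelf with the orange catch up behind it. I handed the job in at about 20 s; no verdict is reported.

I gripped the handle and raised the tray about 7 mm to clear the step. I turned it to the shelf's line and let it rest across the step, released, at a 2.2° tilt. I then regripped it, levelled it and slid it between the guides and under the lips, pressing on the rubber stop with at most about 7 N. After that I let go and backed the arm off.

Last checks:
- **Catch:** its top measures 4.1 mm above the shelf floor (depth image), so it is up.
- **Tray:** the last depth check of its rear part puts the underside on the floor within about 0.1 mm. A plane fit just before I backed off gave about 0.4° tilt, and its yaw matched the shelf's.
- **Cup:** it stands upright in the scene picture. I judged this by eye, not by measurement.
- **Other things:** the bur block, vial and steel case look unmoved, also by eye, and the arm touches nothing.

No check failed. Two doubts remain:
- **Lifted, not slid, at the start:** I carried the tray about 7 mm above the ledge for roughly 4 cm of travel, well under the 20 mm limit.
- **Pull-back before release:** I drew the gripped tray back about 1 mm before opening the fingers. The catch was still up afterwards, when I looked.

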